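# Put the medal dies away in their storage blocks

## Robot

A 6-joint arm with a two-finger parallel gripper is mounted at the origin on the work surface. World frame = base frame: x ahead of the robot, y to its left, z up, the work surface at z = 0. Lengths are in m, angles in degrees, forces in N, time in s.
With the tool pointing down it reaches from about 0.3 to 0.75 m from the base axis. Payload 8.5 kg.
Tool frame: the origin (TCP) lies on the centre line of the jaws, within the pads' length; the fingertips stand 17 mm ahead of it and the grasp point (between the pads) lies 2 mm behind it; z points along the fingers, y is the direction in which the jaws open and shut (so a half turn about z gives the same grasp; the last joint's range is limited). The gripper opens to 85 mm and grips with 20 to 120 N. Pads are 22 mm wide; open, the fingers measure 114 mm over their backs; the gripper's body (76 mm by 85 mm) begins 54 mm behind the grasp point. The pads swing forward as they close: fully open they stand 13 mm farther back than shut.
Start: joints at [60.143, 21.807, 74.336, -0, 83.858, -12.336], TCP at [0.166, 0.524, 0.248] pointing down, gripper open.
Joint ranges: [-178.18, 178.18], [-50.72, 133.34], [12.68, 142.11], [-81.47, 261.47], [9.98, 163.14], [-165.26, 165.26]. Speed limits (degrees/s): [136.94, 136.94, 180, 180, 180, 180].

## Interface

Orientations are given as a 3x3 rotation matrix whose columns are the frame's x, y, z axes.
In Python, from rig import env, imaging, close_job gives the robot as it stands.
- The arm moves only by the tool step_arm, never from a script. Its argument "steps" is one flat list of numbers, 7 for each row, row after row: the opening, from 0 (shut) to 1 (fully open), then the shift along the tool's x, y, z as a fraction of full scale, then the turn, a rotation vector about the tool's x, y, z as a fraction of full scale. A call has 1 to 10 rows; each row is the pose to reach, as a shift and turn from the pose commanded when the call began, along the tool's axes at that moment; what a row does not reach only later rows make up. Full scale, the value 1, is 0.3 m for a shift and 45 degrees for a turn. A row lasts 1/10 s, in which the tool goes at most 50 mm and 8.59 degrees, less where a joint would pass 70% of its speed; a pose out of reach is approached as far as the arm can. A call with a number of a shift or a turn outside -1 to 1 is refused whole. A call with a gripper value outside its range is refused whole. The fingers move at their own pace and stop on an object; "grip_force" is the grip in N (left out, the last holds). Time passes only in rows, so rows that repeat a pose let the fingers close. It gives the time, the measured TCP pose, the force and the opening at its end, in the units of the state.
- env.observe(): the state, without advancing time (a new reading comes with each control period).
- imaging.get_image(name): name is "scene" or "top" or "wrist"; returns (picture, depth): 480x640x3 uint8, blue, green, red; 480x640 float32, m along the optical axis (not along the pixel's ray), 0 where there is no reading.
- imaging.get_calibration(name): a dict with "camera_matrix" (3x3 intrinsics, pixels), "world_from_camera" (4x4, takes a point from camera to world coordinates). Camera axes: x right, y down, z forward; pixel columns grow to the right and rows downward; lengths in m; the calibration is good to about 2 mm. A picture is of the moment at which its call begins: read the wrist's pose just before it. get_calibration takes no time and is no camera call; for the wrist camera it gives the pose at the moment of the call.
- close_job(): hands the job in, once; it reports no verdict.
Trained networks look in the newest picture that a camera, given by its name, has taken for a name from the list of things; names that differ only in an ending like _2 or _b are one class to them, and where a whole thing is asked for, a point or a joint stands for the part that bears it (a point fixed in the world has none). Each returns a list of dicts, best first, with "score" (0 to 1); they miss things now and then, are a little off and sometimes report something else, mostly with a low value. They report only what shows in the picture. A call takes as long as a camera call.
- imaging.spot_in(camera, target): "pixel" ([column, row] in pixels, amid what is visible of it).
- imaging.regions_of(camera, target): "mask" (480x640 bool, what is visible of it) and "pixel" ([column, row] in pixels, amid what is visible of it).
- imaging.pinpoint(camera, target): "pixel" ([column, row] in pixels: a listed point, or the origin of a listed thing).
The state is a dict: "time_s": time; "q": joint angles; "qvel": joint speeds; "joint_efforts": joint torques, N m; "position": TCP position; "tool_rot": TCP orientation; "ft_force": force on the tool from outside, world axes, zero at the start; "wrist_torque": the same for the moment, N m; "grip_width": finger opening in m.
Only numpy, scipy, OpenCV 4.12 (cv2) and the standard library are available. Lean on these libraries where they do the work, as an engineer would, in place of code of your own. Each camera call takes 0.05 s, during which the arm holds its last target.

## Task

Put each of the four steel medal dies away in the black storage block whose recess has the same outline as the die's foot: round, square, oblong and cross. Set each one down upright without dropping it, so that its foot lies flat on the recess floor, and let go of it. Leave the magnifier and the tube of blanks that stand among them where they are.

Things in the scene. Friction and masses are not known exactly. Their poses are not given: they have to be found in the camera images.
- die_round_mid (a point): Bare steel medal die with a plain round foot 58 mm across (any yaw is alike). The foot is 10 mm thick and lies on the table; from its middle a round shank 30 mm in diameter rises to 60 mm above the underside. 0.45 kg, may vary by 20 percent. This point is on the axis, half-way up (30 mm above the underside); z up. Best gripped on the shank, 35 to 45 mm above the underside, from any yaw.
- die_square_mid (a point): Bare steel medal die with a square foot 54 x 54 mm, sides along x and y (alike every quarter turn). The foot is 10 mm thick and lies on the table; from its middle a round shank 30 mm in diameter rises to 60 mm above the underside. 0.45 kg, may vary by 20 percent. This point is on the axis, half-way up (30 mm above the underside); z up. Best gripped on the shank, 35 to 45 mm above the underside, from any yaw.
- die_oblong_mid (a point): Bare steel medal die with an oblong foot 76 mm long (x) by 34 mm wide (y) (alike every half turn). The foot is 10 mm thick and lies on the table; from its middle a round shank 30 mm in diameter rises to 60 mm above the underside. 0.45 kg, may vary by 20 percent. This point is on the axis, half-way up (30 mm above the underside); z up. Best gripped on the shank, 35 to 45 mm above the underside, from any yaw.
- die_cross_mid (a point): Bare steel medal die with a foot shaped as an equal-armed cross, two bars 72 x 26 mm along x and y (alike every quarter turn). The foot is 10 mm thick and lies on the table; from its middle a round shank 30 mm in diameter rises to 60 mm above the underside. 0.45 kg, may vary by 20 percent. This point is on the axis, half-way up (30 mm above the underside); z up. Best gripped on the shank, 35 to 45 mm above the underside, from any yaw.
- tray_round: Black storage block, 104 x 104 mm and 12 mm high, fixed to the bench, with a round recess 74 mm across in its middle, 8 mm deep with a grey floor 4 mm above the table (8 mm of room all round the matching foot). Origin: centre of the underside, on the table; z up; x and y along its sides.
- tray_square: Black storage block, 104 x 104 mm and 12 mm high, fixed to the bench, with a square recess 70 x 70 mm, sides along x and y in its middle, 8 mm deep with a grey floor 4 mm above the table (8 mm of room all round the matching foot). Origin: centre of the underside, on the table; z up; x and y along its sides.
- tray_oblong: Black storage block, 104 x 104 mm and 12 mm high, fixed to the bench, with an oblong recess 92 mm (x) by 50 mm (y) in its middle, 8 mm deep with a grey floor 4 mm above the table (8 mm of room all round the matching foot). Origin: centre of the underside, on the table; z up; x and y along its sides.
- tray_cross: Black storage block, 104 x 104 mm and 12 mm high, fixed to the bench, with a cross-shaped recess, two slots 88 x 42 mm along x and y in its middle, 8 mm deep with a grey floor 4 mm above the table (8 mm of room all round the matching foot). Origin: centre of the underside, on the table; z up; x and y along its sides.
- loupe_mid (a point): Bystander, not to be moved: small black magnifier, a cylinder 38 mm across and 30 mm high with a glass top, standing loose. Point at its centre, 15 mm up.
- tube_mid (a point): Bystander, not to be moved: clear round tube of metal blanks with a white cap, 42 mm across and 42 mm high, standing loose. Point at its centre, 21 mm up.

How it is judged (in metres and radians):
At the end, for the whole second after the job is handed in: Each die stands upright (within 0.06 rad) in the block with its own outline: axis within 14 mm of the block's centre, foot down on the recess floor (within 2.5 mm), released and at rest; magnifier and tube upright and within 20 mm of where they stood (horizontal distance between die_round_mid and tray_round below 0.014 m and z of die_round_mid in the frame of tray_round between 0.031 and 0.0365 m and angle between each of die_round_mid, die_square_mid, die_oblong_mid, die_cross_mid's own z axis and vertical below 0.06 rad and linear speed of each of die_round, die_square, die_oblong, die_cross below 0.02 m/s and horizontal distance between die_square_mid and tray_square below 0.014 m and z of die_square_mid in the frame of tray_square between 0.031 and 0.0365 m and horizontal distance between die_oblong_mid and tray_oblong below 0.014 m and z of die_oblong_mid in the frame of tray_oblong between 0.031 and 0.0365 m and horizontal distance between die_cross_mid and tray_cross below 0.014 m and z of die_cross_mid in the frame of tray_cross between 0.031 and 0.0365 m and distance of each of loupe_mid, tube_mid from where it was at the start of the episode below 0.02 m and angle between each of loupe_mid, tube_mid's own z axis and vertical below 0.2 rad); the robot touches nothing.
It fails at once if the magnifier was shifted or knocked over (distance of loupe_mid from where it was at the start of the episode above 0.02 m or angle between loupe_mid's own z axis and vertical above 0.3 rad).
It fails at once if the tube of blanks was shifted or knocked over (distance of tube_mid from where it was at the start of the episode above 0.02 m or angle between tube_mid's own z axis and vertical above 0.3 rad).
It fails at once if a die was dropped instead of set down (let go more than about 30 mm up) ((linear speed of die_round above 0.8 m/s and contact force between die_round and the fingers below 0.1 N) or (linear speed of die_square above 0.8 m/s and contact force between die_square and the fingers below 0.1 N) or (linear speed of die_oblong above 0.8 m/s and contact force between die_oblong and the fingers below 0.1 N) or (linear speed of die_cross above 0.8 m/s and contact force between die_cross and the fingers below 0.1 N)).
It also fails if it takes over 109 s, if anything falls off the work surface, if the arm or the gripper's body presses on something with over 40 N, if the wrist force passes 120 N, or if a joint passes its speed limit or range.

## Working session

There is one attempt and no reset: what is moved stays moved. The work goes in short steps, Python scripts to look and compute and a tool call to move; the robot and the scene stay as the last step left them, time stands still between calls to the robot, and variables do not carry over. Pictures are saved under pics/ and viewed, and the job is handed in when it is done.

Besides the shell and the picture viewer there is one more tool, called after "Request:" by a JSON object that holds its "fn" and its "kwargs". step_arm: Moves the arm, as the interface text tells. Shift numbers are shares of 0.3 m and turn numbers shares of 45 degrees, none past 1 either way. Its arguments: {"type":"object","properties":{"steps":{"type":"array","items":{"type":"number"}},"grip_force":{"type":"number"}},"required":["steps"]}

```bash
ls; mkdir -p pics
python3 - <<'E'
from rig import env, imaging
import cv2
s=env.observe(); print(s)
for n in ("top","scene","wrist"):
    im,d=imaging.get_image(n); cv2.imwrite(f"pics/{n}0.png",im)
    c=imaging.get_calibration(n); print(n,c)
E
```

```text
pics
{'time_s': 0.0, 'q': array([ 6.01442187e+01,  2.18446283e+01,  7.43864889e+01,  8.20700117e-04,
        8.38573432e+01, -1.23342882e+01]), 'qvel': array([-0.0878674 ,  0.02502701,  0.14200352, -0.09590301, -0.04912903,
        0.02775815]), 'joint_efforts': array([-2.12390537e-04, -4.48443961e+01, -2.31279892e+01, -8.96891947e-05,
        4.75660083e-03, -3.99641817e-05]), 'position': array([0.16543335, 0.52424856, 0.24766744]), 'tool_rot': array([[-9.53603482e-01,  3.01064426e-01, -7.80945996e-04],
       [ 3.01065243e-01,  9.53602614e-01, -1.33192727e-03],
       [ 3.43716225e-04, -1.50524618e-03, -9.99998808e-01]]), 'ft_force': array([-0.33593197, -0.08502887, -1.175021  ]), 'wrist_torque': array([0.02934913, 0.08374657, 0.01098014]), 'grip_width': 0.08559169396724378}
top {'camera_matrix': array([[624.11630932,   0.        , 324.60502831],
       [  0.        , 624.11630932, 241.45329096],
       [  0.        ,   0.        ,   1.        ]]), 'world_from_camera': array([[ 0.02188878, -0.99772828,  0.06371156,  0.45682965],
       [-0.99946389, -0.02028583,  0.02569864, -0.014
[... 323 characters left out ...]
camera': array([[ 0.82939544,  0.42847389, -0.35848757,  0.87117184],
       [ 0.55833639, -0.61384121,  0.55808552, -0.53862562],
       [ 0.01907063, -0.66303024, -0.74834966,  0.78977312],
       [ 0.        ,  0.        ,  0.        ,  1.        ]])}
wrist {'camera_matrix': array([[379.86679954,   0.        , 317.01828198],
       [  0.        , 379.86679954, 240.45760191],
       [  0.        ,   0.        ,   1.        ]]), 'world_from_camera': array([[ 0.30036026,  0.90367313,  0.30521891,  0.08631127],
       [ 0.95382494, -0.28413038, -0.0974059 ,  0.55069623],
       [-0.00130113,  0.32038227, -0.94728745,  0.37290988],
       [ 0.        ,  0.        ,  0.        ,  1.        ]])}
```

View pics/top0.png

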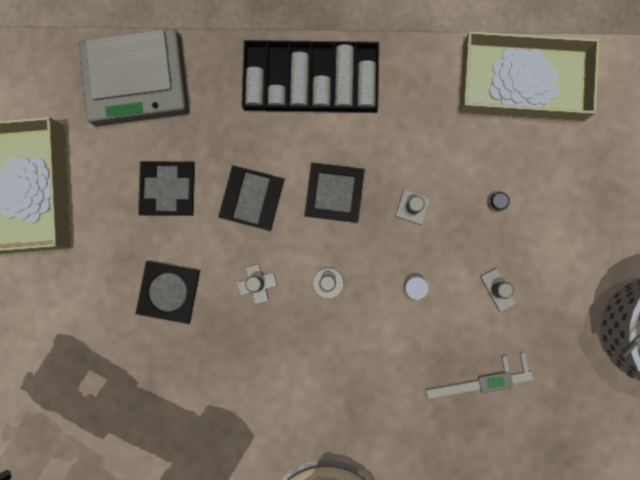

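View pics/scene0.png

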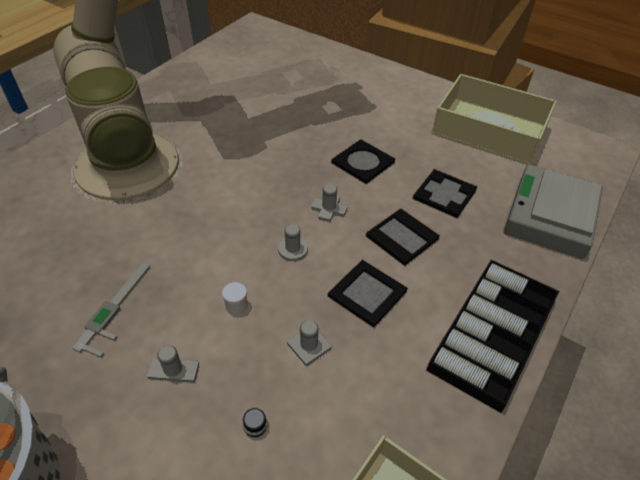

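Top view: trays cross (166,188), oblong (252,198), square (335,193), round (168,292); dies cross (257,284), round (328,282), square (413,206), oblong (500,290); tube (416,288); loupe (498,201).

```bash
cat > h.py <<'E'
import numpy as np, cv2
def ray(c,uv,z):
    K=c["camera_matrix"];T=c["world_from_camera"]
    uv=np.atleast_2d(np.asarray(uv,float))
    d=np.c_[(uv-K[[0,1],[2,2]])/[K[0,0],K[1,1]],np.ones(len(uv))]@T[:3,:3].T
    o=T[:3,3]
    return o+d*((z-o[2])/d[:,2])[:,None]
def cloud(c,dep):
    K=c["camera_matrix"];T=c["world_from_camera"]
    v,u=np.mgrid[:480,:640]
    P=np.stack([(u-K[0,2])/K[0,0]*dep,(v-K[1,2])/K[1,1]*dep,dep],-1)
    return P@T[:3,:3].T+T[:3,3]
def proj(c,p):
    T=np.linalg.inv(c["world_from_camera"]);q=np.atleast_2d(p)@T[:3,:3].T+T[:3,3]
    q=q@c["camera_matrix"].T; return q[:,:2]/q[:,2:]
E
python3 - <<'E'
from rig import env, imaging
from h import *
im,dep=imaging.get_image("top");c=imaging.get_calibration("top")
P=cloud(c,dep)
bg=P[380:440,300:400,2];print("table z",np.median(bg),bg.std())
Z={**{f"die_{s}_mid":.03 for s in("round","square","oblong","cross")},**{f"tray_{s}":0. for s in("round","square","oblong","cross")},"loupe_mid":.015,"tube_mid":.021}
np.save("c.npy",P)
M={}
for n,z in Z.items():
    a=imaging.pinpoint("top",n);b=imaging.regions_of("top",n)
    out=[n]
    for r in a[:2]: out.append((round(r["score"],2),np.round(r["pixel"],1).tolist(),ray(c,r["pixel"],z)[0,:2].round(4).tolist()))
    if b:
        m=b[0]["mask"];M[n]=m;v,u=np.nonzero(m)
        out.append(("mask",round(b[0]["score"],2),m.sum(),np.round(b[0]["pixel"],0).tolist(), np.percentile(P[m][:,2],[5,25,50,75,95]).round(3).tolist()))
        if n[:4]=="tray":
            w=ray(c,np.c_[u,v],.012)[:,:2].astype(np.float32)
            rr=cv2.minAreaRect(w); out.append(("rect",np.round(rr[0],4).tolist(),np.round(rr[1],4).tolist(),round(rr[2],1)))
    print(*out)
np.savez("m.npz",**M);cv2.imwrite("pics/t.png",cv2.resize(im[130:330,120:540],None,fx=1.9,fy=1.9,interpolation=cv2.INTER_CUBIC))
E
```

```text
table z 0.00010117016009547619 0.07387525185676791
die_round_mid (0.67, [326.5, 282.0], [0.4556, 0.0103]) (0.6, [166.7, 290.5], [0.4332, 0.3093]) ('mask', 0.93, np.int64(688), [328.0, 284.0], [0.006, 0.009, 0.011, 0.058, 0.062])
die_square_mid (0.81, [413.4, 206.5], [0.6001, -0.1492]) ('mask', 0.64, np.int64(308), [496.0, 202.0], [0.017, 0.027, 0.03, 0.031, 0.034])
die_oblong_mid (0.59, [503.2, 293.6], [0.4414, -0.3167]) ('mask', 0.81, np.int64(784), [495.0, 290.0], [0.007, 0.01, 0.013, 0.057, 0.062])
die_cross_mid (0.63, [255.0, 282.4], [0.4519, 0.1439]) (0.43, [167.2, 190.7], [0.6214, 0.3156]) ('mask', 0.78, np.int64(881), [255.0, 283.0], [0.005, 0.009, 0.011, 0.051, 0.061])
tray_round (0.86, [166.8, 290.4], [0.4328, 0.3175]) (0.52, [334.5, 189.8], [0.6333, -0.0006]) ('mask', 0.77, np.int64(3141), [167.0, 291.0], [0.001, 0.005, 0.01, 0.012, 0.015]) ('rect', [0.4304, 0.3132], [0.1102, 0.1069], 82.2)
tray_square (0.59, [335.3, 191.7], [0.6297, -0.0022]) ('mask', 0.88, np.int64(3006), [331.0, 191.0], [0.001, 0.005, 0.009, 0.012, 0.015]) ('rect', [0.6276, -0.0005], [0.106, 0.1069], 83.7)
tray_oblong (0.55, [250.8, 199.1], [0.6123, 0.1608]) ('mask', 0.94, np.int64(2953), [252.0, 199.0], [0.002, 0.005, 0.009, 0.012, 0.015]) ('rect', [0.6135, 0.1587], [0.1058, 0.1049], 76.2)
tray_cross (0.72, [169.1, 189.5], [0.6281, 0.3205]) ('mask', 0.88, np.int64(3032), [165.0, 187.0], [0.001, 0.004, 0.008, 0.012, 0.015]) ('rect', [0.6286, 0.3239], [0.1068, 0.1086], 0.3)
loupe_mid ('mask', 0.58, np.int64(316), [499.0, 204.0], [0.017, 0.027, 0.03, 0.031, 0.034])
tube_mid (0.83, [417.5, 287.8], [0.4485, -0.1598]) ('mask', 0.61, np.int64(444), [419.0, 288.0], [0.017, 0.04, 0.042, 0.043, 0.045])
```

View pics/t.png

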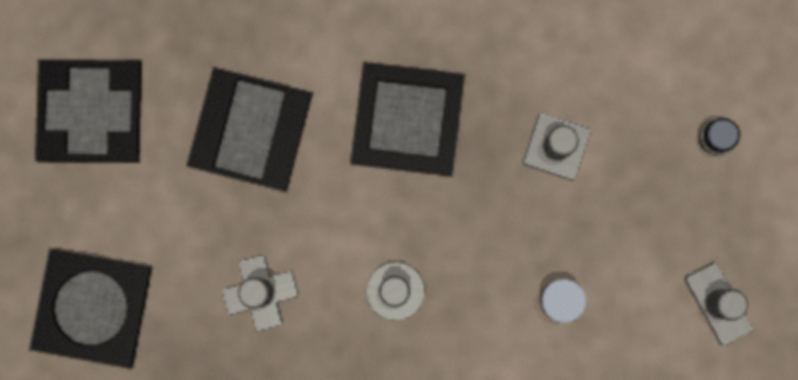

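```bash
cat > fit.py <<'E'
from h import *
from scipy.optimize import minimize
def R(a): a=np.radians(a);return np.array([[np.cos(a),-np.sin(a)],[np.sin(a),np.cos(a)]])
def rect(a,b): return np.array([[a,b],[-a,b],[-a,-b],[a,-b]])/2
t=np.linspace(0,2*np.pi,40,endpoint=False);circ=np.c_[np.cos(t),np.sin(t)]
F={"round":[circ*.029],"square":[rect(.054,.054)],"oblong":[rect(.076,.034)],"cross":[rect(.072,.026),rect(.026,.072)]}
def hulls(kind,s,p,z0=0):
    H=[]
    if kind=="die":
        parts=[(f,0,.01) for f in F[s]]+[(circ*.015,.01,.06)]
    else: parts=[(rect(.104,.104),0,.012)]
    for f,a,b in parts:
        xy=f@R(p[2]).T+p[:2]
        H.append(np.vstack([np.c_[xy,np.full(len(xy),a+z0)],np.c_[xy,np.full(len(xy),b+z0)]]))
    return H
def sil(c,kind,s,p,off,k,z0=0,N=110):
    m=np.zeros((N*k,N*k),np.uint8)
    for h in hulls(kind,s,p,z0):
        q=(proj(c,h)-off+.5)*k-.5
        cv2.fillConvexPoly(m,cv2.convexHull(np.round(q*16).astype(np.int32)),255,shift=4)
    return m
def fit(c,mask,kind,s,p0,yaws,z0=0):
    k=4;cen=proj(c,[[*p0,.02]])[0];off=np.round(cen)-55;o=off.astype(int)
    obs=mask[o[1]:o[1]+110,o[0]:o[0]+110].astype(np.uint8)*255
    obs=cv2.resize(obs,None,fx=k,fy=k,interpolation=cv2.INTER_LINEAR)>127
    def cost(p):
        m=sil(c,kind,s,(p[0]/1e3,p[1]/1e3,p[2]),off,k,z0)>127
        return 1-(m&obs).sum()/(m|obs).sum()
    best=None
    for y in yaws:
        x0=np.array([p0[0]*1e3,p0[1]*1e3,y])
        r=minimize(cost,x0,method="Nelder-Mead",options=dict(initial_simplex=[x0,x0+[4,0,0],x0+[0,4,0],x0+[0,0,6]],xatol=.05,fatol=1e-4))
        if best is None or r.fun<best.fun: best=r
    return best.x,best.fun
E
cat > run.py <<'E'
from fit import *
from rig import imaging
im,_=imaging.get_image("top");c=imaging.get_calibration("top")
P=np.load("c.npy");up=(P[...,2]>.0055)&(P[...,2]<.07)
dark=(im.max(-1)<60)
vis=im.copy()
for n,p0,y in (("die round",(.455,.0103),[0]),("die square",(.6,-.149),range(-40,45,20)),("die oblong",(.447,-.312),range(-80,90,25)),("die cross",(.452,.143),range(-40,45,20)),("tray round",(.4304,.3132),[-10,0]),("tray square",(.6276,0),[-10,0]),("tray oblong",(.6135,.1587),[-10,10]),("tray cross",(.6286,.3239),[0])):
    k,s=n.split()
    if k=="die":
        z=np.zeros(up.shape,bool);q=np.hypot(P[...,0]-p0[0],P[...,1]-p0[1])<.07
        m=up&q
        top=q&(P[...,2]>.05)
        tm=np.median(P[top],0)
    else:
        m=np.hypot(P[...,0]-p0[0],P[...,1]-p0[1])<.085
        g=cv2.morphologyEx((dark&m).astype(np.uint8),cv2.MORPH_CLOSE,np.ones((3,3)))
        cs,_=cv2.findContours(g,cv2.RETR_EXTERNAL,cv2.CHAIN_APPROX_NONE)
        m=cv2.drawContours(np.zeros(g.shape,np.uint8),[max(cs,key=cv2.contourArea)],-1,1,-1)>0;tm=0
    x,f=fit(c,m,k,s,p0,y)
    print(n,x.round(1),"1-iou",round(f,3),"top",np.round(tm,4))
    for h in hulls(k,s,(x[0]/1e3,x[1]/1e3,x[2])):
        cv2.polylines(vis,[cv2.convexHull(np.round(proj(c,h)*16).astype(np.int32))],1,(0,0,255),1,shift=4)
cv2.imwrite("pics/fit.png",cv2.resize(vis[130:330,120:540],None,fx=1.9,fy=1.9,interpolation=cv2.INTER_NEAREST))
E
python3 run.py
```

```text
die round [454.1   8.5   7.6] 1-iou 0.078 top [ 0.4568 -0.0145  1.195 ]
die square [ 602.7 -150.7   72.3] 1-iou 0.08 top [ 0.6012 -0.1499  0.0594]
die oblong [ 448.6 -313.    30.1] 1-iou 0.097 top [ 0.4483 -0.3107  0.0594]
die cross [449.4 144.4 -73.9] 1-iou 0.079 top [0.4493 0.1433 0.0592]
tray round [430.8 314.1  -9.1] 1-iou 0.05 top 0
tray square [ 6.276e+02  5.000e-01 -6.200e+00] 1-iou 0.061 top 0
tray oblong [614.6 158.6 -12.8] 1-iou 0.056 top 0
tray cross [629.5 325.2   0.9] 1-iou 0.058 top 0
```

```bash
sleep 1
```

```text
(no output)
```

View pics/fit.png

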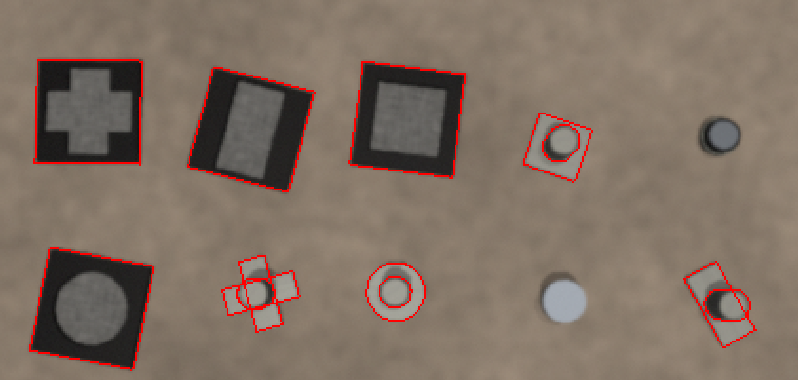

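Red outlines fit all eight items well. Start: align the tool with the world axes while approaching.

Request:
{"fn": "step_arm", "kwargs": {"steps": [1, -0.887, -0.594, 0.167, 0, 0, -0.389, 1, -0.887, -0.594, 0.167, 0, 0, -0.389, 1, -0.887, -0.594, 0.167, 0, 0, -0.389, 1, -0.887, -0.594, 0.167, 0, 0, -0.389, 1, -0.887, -0.594, 0.167, 0, 0, -0.389, 1, -0.887, -0.594, 0.167, 0, 0, -0.389, 1, -0.887, -0.594, 0.167, 0, 0, -0.389, 1, -0.887, -0.594, 0.167, 0, 0, -0.389, 1, -0.887, -0.594, 0.167, 0, 0, -0.389], "grip_force": 60}}

```text
time_s: 2.15
position: [0.3659, 0.2742, 0.1982]
tool_rot: [[-1.0, 0.002, -0.0], [0.002, 1.0, 0.0], [0.0, 0.0, -1.0]]
ft_force: [-0.7, 0.8, 0.6]
grip_width: 0.085
```

Request:
{"fn": "step_arm", "kwargs": {"steps": [1, -0.279, -0.433, 0.26, 0, 0, 0, 1, -0.279, -0.433, 0.26, 0, 0, 0, 1, -0.279, -0.433, 0.26, 0, 0, 0, 1, -0.279, -0.433, 0.26, 0, 0, 0, 1, -0.279, -0.433, 0.26, 0, 0, 0, 1, -0.279, -0.433, 0.26, 0, 0, 0]}}

```text
time_s: 2.75
position: [0.4489, 0.1456, 0.1205]
tool_rot: [[-1.0, -0.0, -0.0], [-0.0, 1.0, 0.0], [0.0, 0.0, -1.0]]
ft_force: [0.1, -0.7, 0.5]
grip_width: 0.0853
```

Run:
```python
from rig import env, imaging
from fit import *
c=imaging.get_calibration("wrist");im,dep=imaging.get_image("wrist")
for p,col in(((.4494,.1444,16.1),(0,0,255)),):
  for h in hulls("die","cross",p): cv2.polylines(im,[cv2.convexHull(np.round(proj(c,h)*16).astype(np.int32))],1,col,1,shift=4)
cv2.imwrite("pics/w1.png",im);print(env.observe()["position"])
P=cloud(c,dep);q=(np.hypot(P[...,0]-.449,P[...,1]-.144)<.04)&(P[...,2]>.055)&(P[...,2]<.065);print(q.sum(),P[q].mean(0),P[q].min(0),P[q].max(0))
```

```text
[0.44884251 0.14589831 0.12078293]
2187 [0.44640936 0.14492516 0.05896586] [0.43281426 0.13019341 0.05503267] [0.46203101 0.15946576 0.06150728]
```

View pics/w1.png

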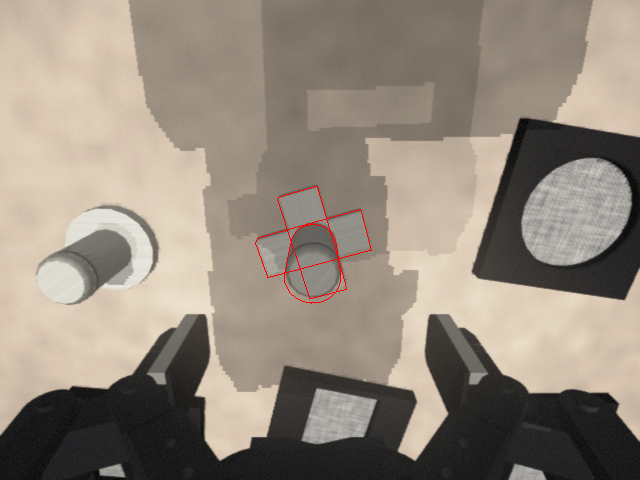

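Request:
{"fn": "step_arm", "kwargs": {"steps": [1, 0.003, 0, 0.13, 0, 0, 0, 1, 0.003, 0, 0.22, 0, 0, 0, 1, 0.003, 0, 0.26, 0, 0, 0, 1, 0.003, 0, 0.26, 0, 0, 0, 1, 0.003, 0, 0.26, 0, 0, 0, 0, 0.003, 0, 0.26, 0, 0, 0, 0, 0.003, 0, 0.26, 0, 0, 0, 0, 0.003, 0, 0.26, 0, 0, 0, 0, 0.003, 0, 0.26, 0, 0, 0, 0, 0.003, 0, 0.26, 0, 0, 0]}}

```text
time_s: 3.8
position: [0.4486, 0.1444, 0.0429]
tool_rot: [[-1.0, 0.0, 0.001], [0.0, 1.0, -0.0], [-0.001, -0.0, -1.0]]
ft_force: [-1.6, -0.6, 6.8]
grip_width: 0.0284
```

Request:
{"fn": "step_arm", "kwargs": {"steps": [0, 0, 0, 0, 0, 0, 0, 0, 0, 0, 0, 0, 0, 0, 0, 0, 0, 0, 0, 0, 0, 0, 0, 0, 0, 0, 0, 0]}}

```text
time_s: 4.2
position: [0.4486, 0.1444, 0.0429]
tool_rot: [[-1.0, 0.0, 0.001], [0.0, 1.0, -0.0], [-0.001, -0.0, -1.0]]
ft_force: [-1.5, -0.8, 6.7]
grip_width: 0.0286
```

Request:
{"fn": "step_arm", "kwargs": {"steps": [0, 0, 0, -0.1, 0, 0, 0, 0, 0, 0, -0.2, 0, 0, 0, 0, -0.1, 0.1, -0.3, 0, 0, 0.1, 0, -0.2, 0.2, -0.3, 0, 0, 0.2, 0, -0.3, 0.3, -0.3, 0, 0, 0.3, 0, -0.4, 0.4, -0.3, 0, 0, 0.338, 0, -0.5, 0.5, -0.3, 0, 0, 0.338, 0, -0.603, 0.603, -0.3, 0, 0, 0.338, 0, -0.603, 0.603, -0.3, 0, 0, 0.338, 0, -0.603, 0.603, -0.3, 0, 0, 0.338]}}

```text
time_s: 5.2
position: [0.6289, 0.3256, 0.1304]
tool_rot: [[-0.965, 0.262, -0.003], [0.262, 0.965, -0.001], [0.003, -0.002, -1.0]]
ft_force: [-0.2, 0.4, -4.1]
grip_width: 0.0285
```

```bash
cat > chk.py <<'E'
import sys
from rig import env, imaging
from fit import *
# chk.py shape tray_x tray_y tray_yaw out : overlay, measure held die
s,tx,ty,tw,out=sys.argv[1],*map(float,sys.argv[2:5]),sys.argv[5]
st=env.observe();print(st["position"].round(4),st["grip_width"],st["ft_force"].round(1))
im,dep=imaging.get_image("top");c=imaging.get_calibration("top");P=cloud(c,dep)
q=(np.hypot(P[...,0]-tx,P[...,1]-ty)<.1)
v,u=np.nonzero(q); crop=im[max(v.min()-20,0):v.max()+20,max(u.min()-20,0):u.max()+20]
w,dw=imaging.get_image("wrist");cw=imaging.get_calibration("wrist")
for h in hulls("tray",s,(tx,ty,tw)): cv2.polylines(w,[cv2.convexHull(np.round(proj(cw,h)*16).astype(np.int32))],1,(0,0,255),1,shift=4)
z0=st["position"][2]-.043
for h in hulls("die",s,(*st["position"][:2],tw),z0): cv2.polylines(w,[cv2.convexHull(np.round(proj(cw,h)*16).astype(np.int32))],1,(0,255,0),1,shift=4)
crop=cv2.resize(crop,(320,320));pad=np.zeros((480,800,3),np.uint8);pad[:,:480]=cv2.resize(w,(480,360))[:0].sum() if 0 else 0
pad[:360,:480]=cv2.resize(w,(480,360),interpolation=cv2.INTER_AREA);pad[:320,480:]=crop
cv2.imwrite(out,pad)
E
python3 chk.py cross .6295 .3252 .9 pics/c1.png
```

```text
[0.6289 0.3256 0.1304] 0.0285491866056494 [-0.2  0.4 -4.1]
```

View pics/c1.png

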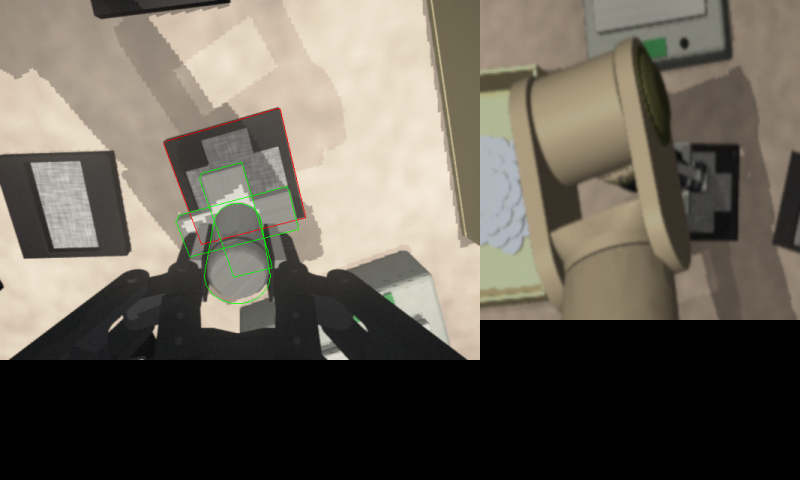

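Request:
{"fn": "step_arm", "kwargs": {"steps": [0, 0, 0, 0.1, 0, 0, 0, 0, 0, 0, 0.19, 0, 0, 0, 0, 0, 0, 0.23, 0, 0, 0, 0, 0, 0, 0.255, 0, 0, 0, 0, 0, 0, 0.266, 0, 0, 0, 0, 0, 0, 0.272, 0, 0, 0, 0, 0, 0, 0.275, 0, 0, 0, 0, 0, 0, 0.275, 0, 0, 0]}}

```text
time_s: 6.1
position: [0.6296, 0.3254, 0.0505]
tool_rot: [[-0.965, 0.263, 0.001], [0.263, 0.965, 0.0], [-0.001, 0.001, -1.0]]
ft_force: [-0.7, -0.7, -3.9]
grip_width: 0.0284
```

```bash
python3 chk.py cross .6295 .3252 .9 pics/c2.png
```

```text
[0.6296 0.3254 0.0505] 0.028376943749794895 [-0.7 -0.7 -3.9]
```

View pics/c2.png

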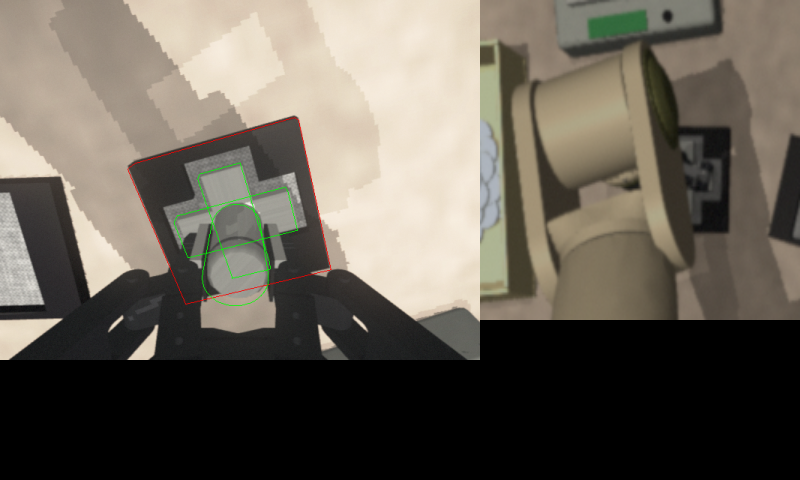

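Request:
{"fn": "step_arm", "kwargs": {"steps": [0, 0, 0, 0.005, 0, 0, 0, 0, 0, 0, 0.009, 0, 0, 0, 0, 0, 0, 0.01, 0, 0, 0, 0, 0, 0, 0.01, 0, 0, 0]}}

```text
time_s: 6.6
position: [0.6294, 0.3254, 0.047]
tool_rot: [[-0.965, 0.263, 0.0], [0.263, 0.965, 0.0], [-0.0, 0.0, -1.0]]
ft_force: [-0.7, 0.9, -0.5]
grip_width: 0.028
```

Request:
{"fn": "step_arm", "kwargs": {"steps": [0.6, 0, 0, 0, 0, 0, 0, 1, 0, 0, 0, 0, 0, 0, 1, 0, 0, 0, 0, 0, 0, 1, 0, 0, 0, 0, 0, 0, 1, 0, 0, 0, 0, 0, 0, 1, 0, 0, -0.1, 0, 0, 0, 1, 0, 0, -0.2, 0, 0, 0, 1, 0, 0, -0.28, 0, 0, 0, 1, 0, 0, -0.28, 0, 0, 0]}}

```text
time_s: 7.5
position: [0.6307, 0.3258, 0.1349]
tool_rot: [[-0.965, 0.263, 0.007], [0.263, 0.965, 0.002], [-0.006, 0.004, -1.0]]
ft_force: [0.9, 0.1, 0.6]
grip_width: 0.0854
```

```bash
python3 chk.py cross .6295 .3252 .9 pics/c3.png
```

```text
[0.6307 0.3258 0.1349] 0.08544602598670985 [0.9 0.1 0.6]
```

View pics/c3.png

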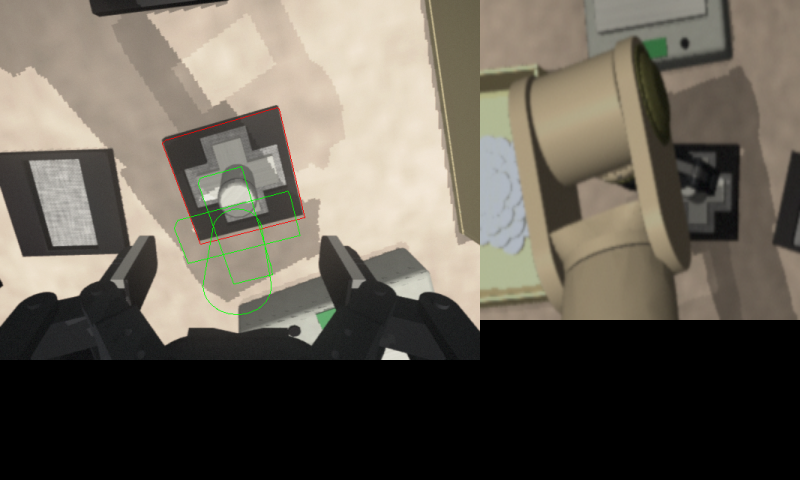

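Request:
{"fn": "step_arm", "kwargs": {"steps": [1, 0.287, -1, 0, 0, 0, -0.338, 1, 0.287, -1, 0, 0, 0, -0.338, 1, 0.287, -1, 0, 0, 0, -0.338, 1, 0.287, -1, 0, 0, 0, -0.338, 1, 0.287, -1, 0, 0, 0, -0.338, 1, 0.287, -1, 0, 0, 0, -0.338, 1, 0.287, -1, 0, 0, 0, -0.338, 1, 0.287, -1, 0, 0, 0, -0.338]}}

```text
time_s: 8.4
position: [0.4666, 0.0574, 0.1301]
tool_rot: [[-1.0, 0.003, -0.002], [0.003, 1.0, 0.0], [0.002, 0.0, -1.0]]
ft_force: [-0.3, 0.8, 0.2]
grip_width: 0.0856
```

```bash
cat > loc.py <<'E'
import sys
from rig import env, imaging
from fit import *
s,x,y,yaw,out=sys.argv[1],*map(float,sys.argv[2:5]),sys.argv[5]
print(env.observe()["position"].round(4))
c=imaging.get_calibration("wrist");im,dep=imaging.get_image("wrist");P=cloud(c,dep)
q=(np.hypot(P[...,0]-x,P[...,1]-y)<.04)&(P[...,2]>.055)&(P[...,2]<.065)
cs=P[q];print(q.sum(),"midrange",((np.percentile(cs,1,axis=0)+np.percentile(cs,99,axis=0))/2).round(4),"mean",cs.mean(0).round(4))
for h in hulls("die",s,(x,y,yaw)): cv2.polylines(im,[cv2.convexHull(np.round(proj(c,h)*16).astype(np.int32))],1,(0,0,255),1,shift=4)
cv2.imwrite(out,im)
E
python3 loc.py round .4541 .0085 0 pics/l2.png
```

```text
[0.4666 0.0574 0.1301]
2140 midrange [0.4522 0.0099 0.0582] mean [0.4514 0.0102 0.059 ]
```

View pics/l2.png

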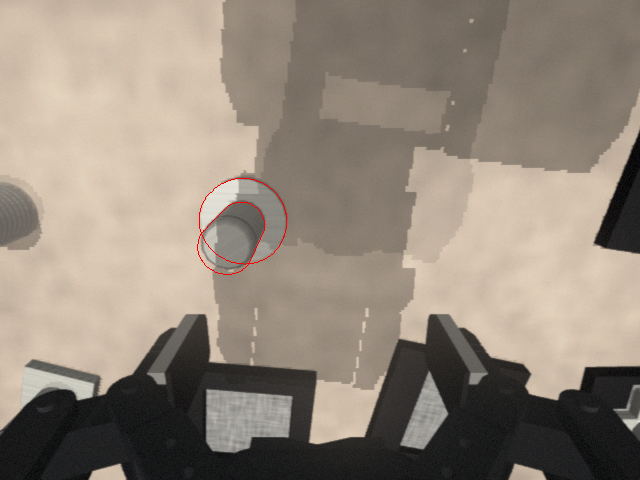

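Request:
{"fn": "step_arm", "kwargs": {"steps": [1, 0.047, -0.162, 0, 0, 0, 0, 1, 0.047, -0.162, 0.05, 0, 0, 0, 1, 0.047, -0.162, 0.16, 0, 0, 0, 1, 0.047, -0.162, 0.25, 0, 0, 0, 1, 0.047, -0.162, 0.292, 0, 0, 0, 1, 0.047, -0.162, 0.292, 0, 0, 0, 1, 0.047, -0.162, 0.292, 0, 0, 0]}}

```text
time_s: 9.15
position: [0.4541, 0.0106, 0.0431]
tool_rot: [[-1.0, -0.001, -0.0], [-0.001, 1.0, 0.0], [0.0, 0.0, -1.0]]
ft_force: [0.3, -0.3, 0.7]
grip_width: 0.0853
```

Request:
{"fn": "step_arm", "kwargs": {"steps": [0, 0, 0, 0, 0, 0, 0, 0, 0, 0, 0, 0, 0, 0, 0, 0, 0, 0, 0, 0, 0, 0, 0, 0, 0, 0, 0, 0, 0, 0, 0, 0, 0, 0, 0, 0, 0, 0, 0, 0, 0, 0, 0, 0, 0, 0, 0, 0, 0]}}

```text
time_s: 9.85
position: [0.4538, 0.0097, 0.0438]
tool_rot: [[-1.0, 0.0, 0.001], [0.0, 1.0, -0.001], [-0.001, -0.001, -1.0]]
ft_force: [-1.4, -0.8, 8.1]
grip_width: 0.0281
```

Request:
{"fn": "step_arm", "kwargs": {"steps": [0, 0, 0, -0.1, 0, 0, 0, 0, 0, 0, -0.2, 0, 0, 0, 0, 0.01, 0.16, -0.3, 0, 0, 0, 0, 0.02, 0.32, -0.3, 0, 0, 0, 0, 0.04, 0.48, -0.3, 0, 0, 0, 0, 0.06, 0.64, -0.3, 0, 0, 0, 0, 0.07, 0.8, -0.3, 0, 0, 0, 0, 0.077, 0.94, -0.3, 0, 0, 0, 0, 0.077, 1, -0.3, 0, 0, 0, 0, 0.077, 1, -0.3, 0, 0, 0]}}

```text
time_s: 10.85
position: [0.4295, 0.3119, 0.1325]
tool_rot: [[-1.0, -0.003, -0.001], [-0.003, 1.0, -0.0], [0.001, -0.0, -1.0]]
ft_force: [-0.2, -0.4, -5.4]
grip_width: 0.0283
```

```bash
python3 chk.py round .4308 .3141 -9.1 pics/c4.png
```

```text
[0.4295 0.3119 0.1325] 0.02831688014823738 [-0.2 -0.4 -5.4]
```

View pics/c4.png

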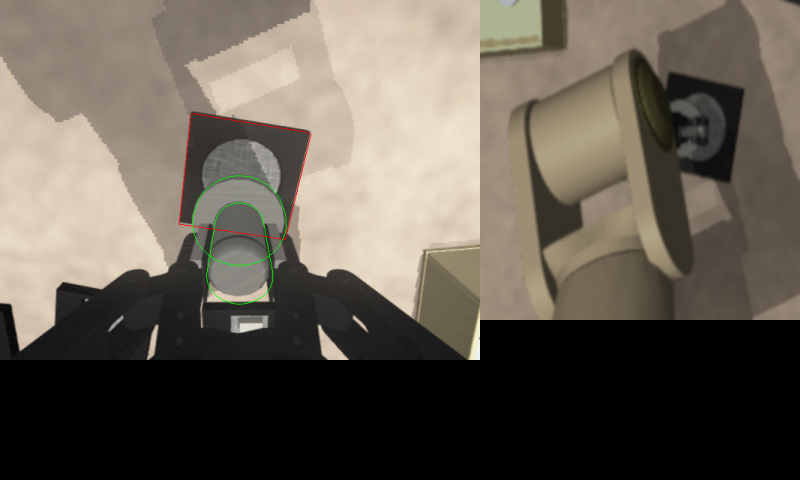

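Request:
{"fn": "step_arm", "kwargs": {"steps": [0, -0.003, 0.008, 0.1, 0, 0, 0, 0, -0.003, 0.008, 0.19, 0, 0, 0, 0, -0.003, 0.008, 0.24, 0, 0, 0, 0, -0.003, 0.008, 0.265, 0, 0, 0, 0, -0.003, 0.008, 0.275, 0, 0, 0, 0, -0.003, 0.008, 0.28, 0, 0, 0, 0, -0.003, 0.008, 0.282, 0, 0, 0, 0, -0.003, 0.008, 0.282, 0, 0, 0]}}

```text
time_s: 11.75
position: [0.4315, 0.3123, 0.0491]
tool_rot: [[-1.0, 0.0, 0.001], [0.0, 1.0, 0.0], [-0.001, 0.0, -1.0]]
ft_force: [-0.1, -0.2, -3.7]
grip_width: 0.0286
```

Request:
{"fn": "step_arm", "kwargs": {"steps": [0, 0, 0.003, 0.003, 0, 0, 0, 0, 0, 0.003, 0.005, 0, 0, 0, 0, 0, 0.003, 0.005, 0, 0, 0]}}

```text
time_s: 12.05
position: [0.4315, 0.3135, 0.0479]
tool_rot: [[-1.0, -0.0, 0.001], [-0.0, 1.0, 0.001], [-0.001, 0.001, -1.0]]
ft_force: [-1.2, -0.1, 4.8]
grip_width: 0.0288
```

Contact felt (-3.7 → +4.8 N). Release and rise.

Request:
{"fn": "step_arm", "kwargs": {"steps": [0.6, 0, 0, 0, 0, 0, 0, 1, 0, 0, 0, 0, 0, 0, 1, 0, 0, 0, 0, 0, 0, 1, 0, 0, 0, 0, 0, 0, 1, 0, 0, 0, 0, 0, 0, 1, 0, 0, -0.1, 0, 0, 0, 1, 0, 0, -0.2, 0, 0, 0, 1, 0, 0, -0.28, 0, 0, 0, 1, 0, 0, -0.28, 0, 0, 0]}}

```text
time_s: 12.95
position: [0.4325, 0.3138, 0.134]
tool_rot: [[-1.0, 0.0, 0.006], [0.0, 1.0, 0.002], [-0.006, 0.002, -1.0]]
ft_force: [-0.1, 1.0, -0.9]
grip_width: 0.0853
```

```bash
python3 chk.py round .4308 .3141 -9.1 pics/c5.png
```

```text
[0.4325 0.3138 0.134 ] 0.08530077715821813 [-0.1  1.  -0.9]
```

View pics/c5.png

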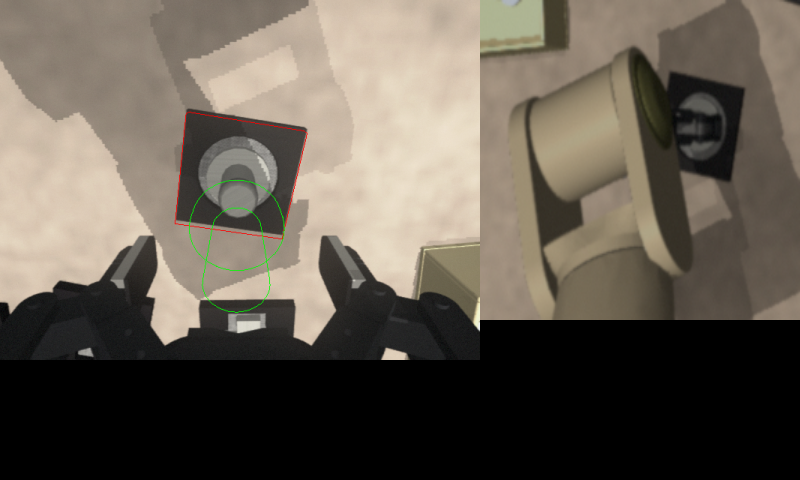

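Request:
{"fn": "step_arm", "kwargs": {"steps": [1, -0.333, -1, 0, 0, 0, 0, 1, -0.333, -1, 0, 0, 0, 0, 1, -0.333, -1, 0, 0, 0, 0, 1, -0.333, -1, 0, 0, 0, 0, 1, -0.333, -1, 0, 0, 0, 0, 1, -0.333, -1, 0, 0, 0, 0, 1, -0.333, -1, 0, 0, 0, 0]}}

```text
time_s: 13.75
position: [0.5318, 0.0093, 0.1296]
tool_rot: [[-1.0, 0.004, -0.002], [0.004, 1.0, -0.0], [0.002, -0.0, -1.0]]
ft_force: [0.3, 0.4, -0.6]
grip_width: 0.0853
```

Request:
{"fn": "step_arm", "kwargs": {"steps": [1, -0.235, -0.45, 0, 0, 0, 0, 1, -0.235, -0.45, 0, 0, 0, 0, 1, -0.235, -0.45, 0, 0, 0, 0, 1, -0.235, -0.45, 0, 0, 0, 0, 1, -0.235, -0.45, 0, 0, 0, 0]}}

```text
time_s: 14.25
position: [0.6012, -0.1221, 0.1293]
tool_rot: [[-1.0, 0.002, -0.003], [0.002, 1.0, 0.001], [0.003, 0.001, -1.0]]
ft_force: [-0.4, 1.1, -0.3]
grip_width: 0.0852
```

```bash
python3 loc.py square .602 -.1505 -17.7 pics/l3.png
```

```text
[ 0.6012 -0.1221  0.1293]
2030 midrange [ 0.6004 -0.1494  0.0581] mean [ 0.5998 -0.1491  0.059 ]
```

View pics/l3.png

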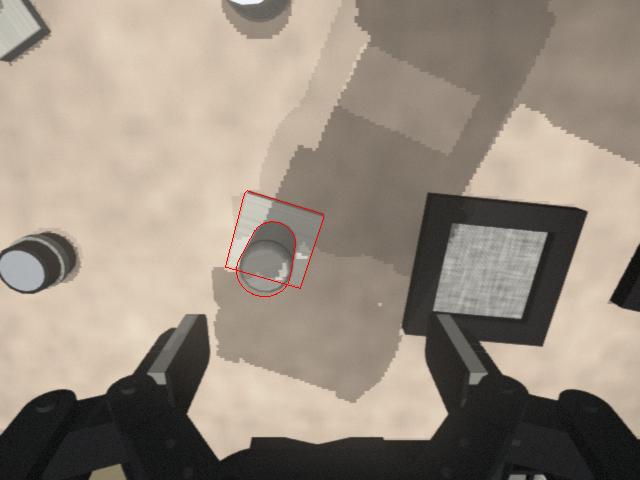

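Request:
{"fn": "step_arm", "kwargs": {"steps": [1, 0.003, -0.094, 0, 0, 0, 0, 1, 0.003, -0.094, 0.05, 0, 0, 0, 1, 0.003, -0.094, 0.16, 0, 0, 0, 1, 0.003, -0.094, 0.25, 0, 0, 0, 1, 0.003, -0.094, 0.288, 0, 0, 0, 1, 0.003, -0.094, 0.288, 0, 0, 0, 1, 0.003, -0.094, 0.288, 0, 0, 0]}}

```text
time_s: 15.0
position: [0.6011, -0.1495, 0.0457]
tool_rot: [[-1.0, -0.001, 0.001], [-0.001, 1.0, -0.0], [-0.001, -0.0, -1.0]]
ft_force: [0.5, -0.6, 1.2]
grip_width: 0.0855
```

Request:
{"fn": "step_arm", "kwargs": {"steps": [0, 0, 0, 0, 0, 0, 0, 0, 0, 0, 0, 0, 0, 0, 0, 0, 0, 0, 0, 0, 0, 0, 0, 0, 0, 0, 0, 0, 0, 0, 0, 0, 0, 0, 0, 0, 0, 0, 0, 0, 0, 0, 0, 0, 0, 0, 0, 0, 0]}}

```text
time_s: 15.7
position: [0.6009, -0.1504, 0.0454]
tool_rot: [[-1.0, 0.0, 0.001], [0.0, 1.0, -0.001], [-0.001, -0.001, -1.0]]
ft_force: [-1.0, -0.6, 5.5]
grip_width: 0.0283
```

Request:
{"fn": "step_arm", "kwargs": {"steps": [0, 0, 0, -0.1, 0, 0, 0, 0, 0, 0, -0.2, 0, 0, 0, 0, -0.03, 0.13, -0.3, 0, 0, -0.1, 0, -0.06, 0.28, -0.3, 0, 0, -0.2, 0, -0.089, 0.42, -0.3, 0, 0, -0.256, 0, -0.089, 0.503, -0.3, 0, 0, -0.256, 0, -0.089, 0.503, -0.3, 0, 0, -0.256, 0, -0.089, 0.503, -0.3, 0, 0, -0.256]}}

```text
time_s: 16.5
position: [0.627, 0.0012, 0.1338]
tool_rot: [[-0.98, -0.2, -0.002], [-0.2, 0.98, 0.0], [0.002, 0.0, -1.0]]
ft_force: [0.5, -0.4, -4.5]
grip_width: 0.0282
```

```bash
python3 chk.py square .6276 .0005 -6.2 pics/c6.png
```

```text
[0.627  0.0012 0.1338] 0.02817533391956518 [ 0.5 -0.4 -4.5]
```

View pics/c6.png

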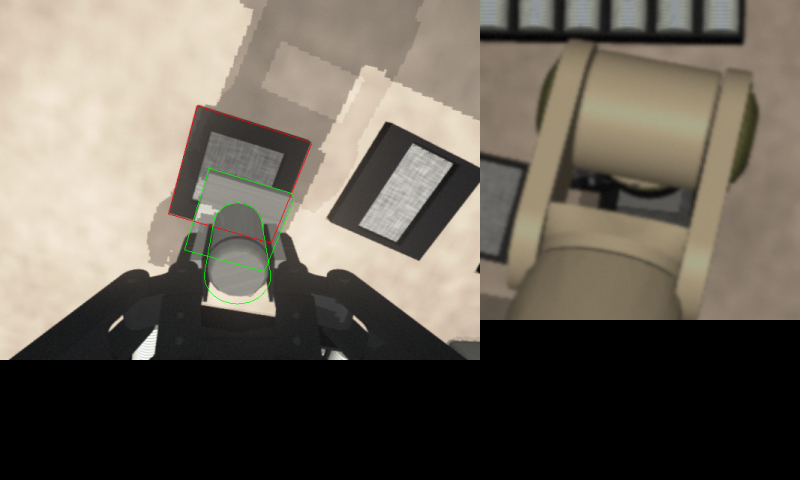

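Request:
{"fn": "step_arm", "kwargs": {"steps": [0, 0, 0, 0.1, 0, 0, 0, 0, 0, 0, 0.19, 0, 0, 0, 0, 0, 0, 0.24, 0, 0, 0, 0, 0, 0, 0.265, 0, 0, 0, 0, 0, 0, 0.275, 0, 0, 0, 0, 0, 0, 0.28, 0, 0, 0, 0, 0, 0, 0.281, 0, 0, 0, 0, 0, 0, 0.281, 0, 0, 0]}}

```text
time_s: 17.4
position: [0.6277, 0.0007, 0.0511]
tool_rot: [[-0.98, -0.199, 0.001], [-0.199, 0.98, -0.0], [-0.001, -0.0, -1.0]]
ft_force: [0.5, -0.1, -4.5]
grip_width: 0.0284
```

Request:
{"fn": "step_arm", "kwargs": {"steps": [0, 0, 0, 0.003, 0, 0, 0, 0, 0, 0, 0.006, 0, 0, 0, 0, 0, 0, 0.006, 0, 0, 0]}}

```text
time_s: 17.7
position: [0.6276, 0.0009, 0.0494]
tool_rot: [[-0.98, -0.2, 0.001], [-0.2, 0.98, -0.0], [-0.001, -0.001, -1.0]]
ft_force: [-2.2, 1.5, 3.5]
grip_width: 0.0285
```

Request:
{"fn": "step_arm", "kwargs": {"steps": [0.6, 0, 0, 0, 0, 0, 0, 1, 0, 0, 0, 0, 0, 0, 1, 0, 0, 0, 0, 0, 0, 1, 0, 0, 0, 0, 0, 0, 1, 0, 0, 0, 0, 0, 0, 1, 0, 0, -0.1, 0, 0, 0, 1, 0, 0, -0.2, 0, 0, 0, 1, 0, 0, -0.27, 0, 0, 0, 1, 0, 0, -0.27, 0, 0, 0]}}

```text
time_s: 18.6
position: [0.6287, 0.0007, 0.1327]
tool_rot: [[-0.98, -0.2, 0.006], [-0.2, 0.98, -0.001], [-0.006, -0.002, -1.0]]
ft_force: [-0.1, 0.6, -0.2]
grip_width: 0.0853
```

```bash
python3 chk.py square .6276 .0005 -6.2 pics/c7.png
```

```text
[0.6287 0.0007 0.1327] 0.08531337471054042 [-0.1  0.6 -0.2]
```

View pics/c7.png

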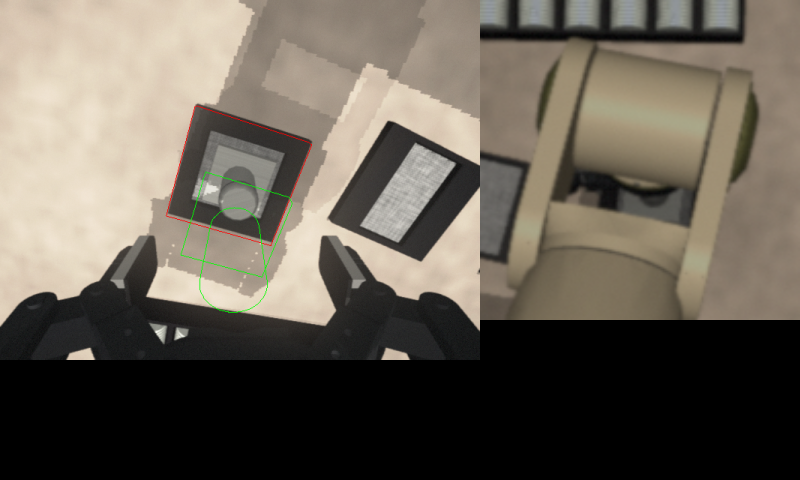

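Request:
{"fn": "step_arm", "kwargs": {"steps": [1, 0.793, -0.903, 0, 0, 0, 0.256, 1, 0.793, -0.903, 0, 0, 0, 0.256, 1, 0.793, -0.903, 0, 0, 0, 0.256, 1, 0.793, -0.903, 0, 0, 0, 0.256, 1, 0.793, -0.903, 0, 0, 0, 0.256, 1, 0.793, -0.903, 0, 0, 0, 0.256, 1, 0.793, -0.903, 0, 0, 0, 0.256, 1, 0.793, -0.903, 0, 0, 0, 0.256, 1, 0.793, -0.903, 0, 0, 0, 0.256, 1, 0.793, -0.903, 0, 0, 0, 0.256]}}

```text
time_s: 19.7
position: [0.4485, -0.3109, 0.1287]
tool_rot: [[-1.0, -0.0, -0.001], [-0.0, 1.0, 0.002], [0.001, 0.002, -1.0]]
ft_force: [0.4, 1.0, 0.2]
grip_width: 0.0852
```

```bash
python3 loc.py oblong .4485 -.312 30.1 pics/l4.png
```

```text
[ 0.4485 -0.3109  0.1287]
2040 midrange [ 0.4468 -0.3119  0.0583] mean [ 0.4459 -0.3118  0.059 ]
```

View pics/l4.png

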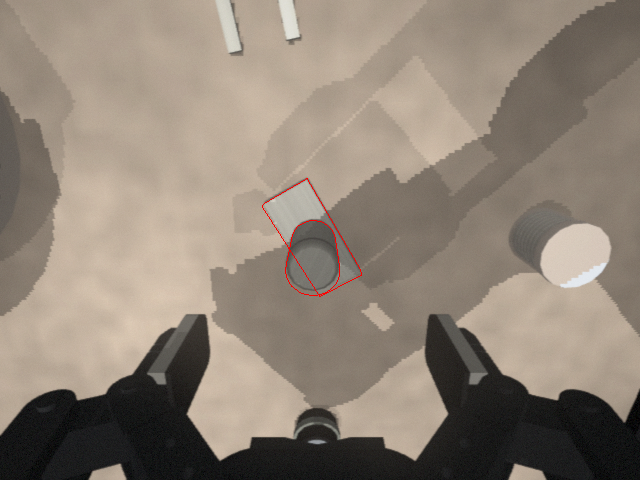

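Request:
{"fn": "step_arm", "kwargs": {"steps": [1, 0.003, -0.002, 0.1, 0, 0, 0, 1, 0.003, -0.002, 0.2, 0, 0, 0, 1, 0.003, -0.002, 0.26, 0, 0, 0, 1, 0.003, -0.002, 0.284, 0, 0, 0, 1, 0.003, -0.002, 0.284, 0, 0, 0, 1, 0.003, -0.002, 0.284, 0, 0, 0]}}

```text
time_s: 20.35
position: [0.4481, -0.3124, 0.0451]
tool_rot: [[-1.0, -0.001, 0.001], [-0.001, 1.0, -0.001], [-0.001, -0.001, -1.0]]
ft_force: [0.6, -0.5, -0.1]
grip_width: 0.0855
```

Request:
{"fn": "step_arm", "kwargs": {"steps": [0, 0, 0, 0, 0, 0, 0, 0, 0, 0, 0, 0, 0, 0, 0, 0, 0, 0, 0, 0, 0, 0, 0, 0, 0, 0, 0, 0, 0, 0, 0, 0, 0, 0, 0, 0, 0, 0, 0, 0, 0, 0, 0, 0, 0, 0, 0, 0, 0]}}

```text
time_s: 21.05
position: [0.4476, -0.313, 0.0449]
tool_rot: [[-1.0, 0.0, 0.001], [0.0, 1.0, -0.001], [-0.001, -0.001, -1.0]]
ft_force: [0.2, 0.1, 5.9]
grip_width: 0.0285
```

Request:
{"fn": "step_arm", "kwargs": {"steps": [0, 0, 0, -0.12, 0, 0, 0, 0, 0, 0, -0.25, 0, 0, 0, 0, -0.02, 0.13, -0.33, 0, 0, 0, 0, -0.06, 0.28, -0.33, 0, 0, 0, 0, -0.1, 0.43, -0.33, 0, 0, 0, 0, -0.14, 0.58, -0.33, 0, 0, 0, 0, -0.18, 0.73, -0.33, 0, 0, 0, 0, -0.2, 0.88, -0.33, 0, 0, 0, 0, -0.223, 1, -0.33, 0, 0, 0, 0, -0.223, 1, -0.33, 0, 0, 0]}}

```text
time_s: 22.05
position: [0.5138, -0.0085, 0.1425]
tool_rot: [[-1.0, -0.004, -0.002], [-0.004, 1.0, 0.002], [0.002, 0.002, -1.0]]
ft_force: [0.8, -0.9, -4.4]
grip_width: 0.0281
```

Request:
{"fn": "step_arm", "kwargs": {"steps": [0, -0.06, 0.1, 0, 0, 0, 0.18, 0, -0.12, 0.2, 0, 0, 0, 0.36, 0, -0.18, 0.3, 0, 0, 0, 0.54, 0, -0.24, 0.4, 0, 0, 0, 0.72, 0, -0.3, 0.5, 0, 0, 0, 0.9, 0, -0.333, 0.572, 0, 0, 0, 0.953, 0, -0.333, 0.572, 0, 0, 0, 0.953, 0, -0.333, 0.572, 0, 0, 0, 0.953, 0, -0.333, 0.572, 0, 0, 0, 0.953]}}

```text
time_s: 22.95
position: [0.6139, 0.1578, 0.1428]
tool_rot: [[-0.732, 0.681, -0.002], [0.681, 0.732, -0.0], [0.001, -0.001, -1.0]]
ft_force: [-0.4, -1.0, -5.7]
grip_width: 0.0286
```

```bash
python3 chk.py oblong .6146 .1586 -12.8 pics/c8.png
```

```text
[0.6139 0.1578 0.1428] 0.028558496221303086 [-0.4 -1.  -5.7]
```

View pics/c8.png

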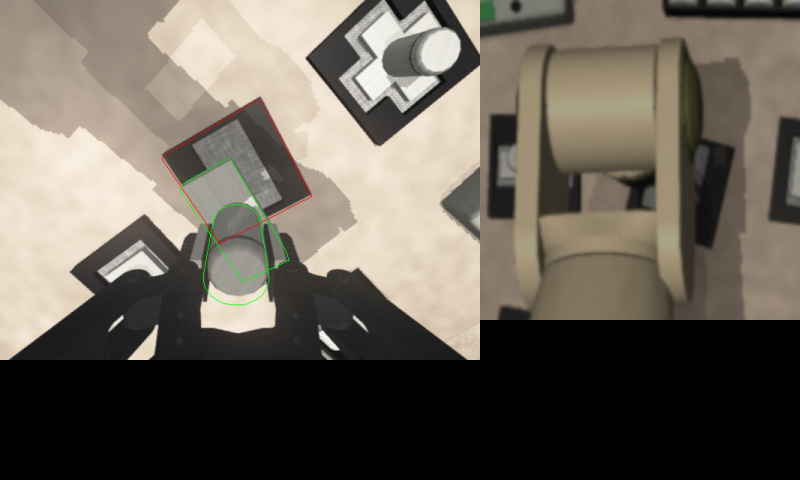

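Request:
{"fn": "step_arm", "kwargs": {"steps": [0, 0, 0.003, 0.12, 0, 0, 0, 0, 0, 0.003, 0.22, 0, 0, 0, 0, 0, 0.003, 0.27, 0, 0, 0, 0, 0, 0.003, 0.295, 0, 0, 0, 0, 0, 0.003, 0.305, 0, 0, 0, 0, 0, 0.003, 0.31, 0, 0, 0, 0, 0, 0.003, 0.313, 0, 0, 0, 0, 0, 0.003, 0.313, 0, 0, 0]}}

```text
time_s: 23.85
position: [0.6152, 0.1595, 0.0501]
tool_rot: [[-0.733, 0.681, 0.001], [0.681, 0.733, 0.0], [-0.001, 0.001, -1.0]]
ft_force: [1.1, 0.9, -5.4]
grip_width: 0.0285
```

```bash
python3 chk.py oblong .6146 .1586 -12.8 pics/c9.png
```

```text
[0.6152 0.1595 0.0501] 0.028541536489778124 [ 1.1  0.9 -5.4]
```

View pics/c9.png

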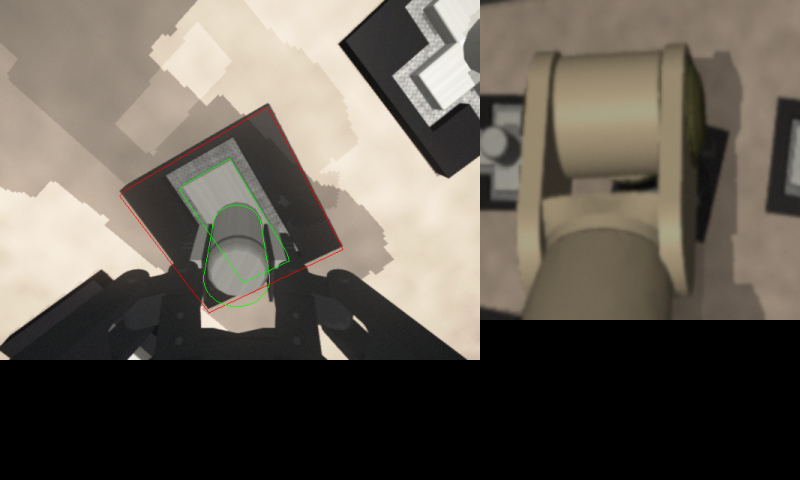

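Request:
{"fn": "step_arm", "kwargs": {"steps": [0, 0, 0, 0.003, 0, 0, 0, 0, 0, 0, 0.005, 0, 0, 0, 0, 0, 0, 0.005, 0, 0, 0]}}

```text
time_s: 24.25
position: [0.6152, 0.1596, 0.0489]
tool_rot: [[-0.733, 0.681, 0.001], [0.681, 0.733, -0.0], [-0.001, 0.001, -1.0]]
ft_force: [-2.2, -0.7, 4.5]
grip_width: 0.0284
```

Request:
{"fn": "step_arm", "kwargs": {"steps": [0.6, 0, 0, 0, 0, 0, 0, 1, 0, 0, 0, 0, 0, 0, 1, 0, 0, 0, 0, 0, 0, 1, 0, 0, 0, 0, 0, 0, 1, 0, 0, 0, 0, 0, 0, 1, 0, 0, -0.1, 0, 0, 0, 1, 0, 0, -0.2, 0, 0, 0, 1, 0, 0, -0.35, 0, 0, 0, 1, 0, 0, -0.5, 0, 0, 0, 1, 0, 0, -0.5, 0, 0, 0]}}

```text
time_s: 25.25
position: [0.617, 0.1598, 0.2048]
tool_rot: [[-0.733, 0.681, 0.012], [0.681, 0.733, 0.001], [-0.008, 0.009, -1.0]]
ft_force: [-0.7, 0.9, 0.2]
grip_width: 0.0857
```

Request:
{"fn": "step_arm", "kwargs": {"steps": [1, 0.962, -0.065, 0, 0, 0, 0, 1, 0.962, -0.065, 0, 0, 0, 0, 1, 0.962, -0.065, 0, 0, 0, 0, 1, 0.962, -0.065, 0, 0, 0, 0, 1, 0.962, -0.065, 0, 0, 0, 0, 1, 0.962, -0.065, 0, 0, 0, 0, 1, 0.962, -0.065, 0, 0, 0, 0, 1, 0.962, -0.065, 0, 0, 0, 0]}}

```text
time_s: 26.05
position: [0.39, 0.3421, 0.1979]
tool_rot: [[-0.734, 0.68, 0.0], [0.68, 0.734, -0.0], [-0.0, 0.0, -1.0]]
ft_force: [0.6, 0.3, 0.1]
grip_width: 0.0852
```

Request:
{"fn": "step_arm", "kwargs": {"steps": [1, 0.962, -0.065, -0.1, 0, 0, 0, 1, 0.962, -0.065, -0.1, 0, 0, 0, 1, 0.962, -0.065, -0.1, 0, 0, 0, 1, 0.962, -0.065, -0.1, 0, 0, 0, 1, 0.962, -0.065, -0.1, 0, 0, 0, 1, 0.962, -0.065, -0.1, 0, 0, 0, 1, 0.962, -0.065, -0.1, 0, 0, 0, 1, 0.962, -0.065, -0.1, 0, 0, 0, 1, 0.962, -0.065, -0.1, 0, 0, 0]}}

```text
time_s: 26.95
position: [0.1672, 0.5233, 0.2275]
tool_rot: [[-0.731, 0.682, -0.0], [0.682, 0.731, -0.001], [-0.0, -0.001, -1.0]]
ft_force: [-0.7, 0.2, -0.0]
grip_width: 0.0852
```

Run:
```python
from fit import *
from rig import imaging,env
im,dep=imaging.get_image("top");c=imaging.get_calibration("top");P=cloud(c,dep);P0=np.load("c.npy")
vis=im.copy()
for s,(x,y,w) in dict(round=(.4308,.3141,-9.1),square=(.6276,.0005,-6.2),oblong=(.6146,.1586,-12.8),cross=(.6295,.3252,.9)).items():
    q=(np.hypot(P[...,0]-x,P[...,1]-y)<.045)
    t=q&(P[...,2]>.055)&(P[...,2]<.08);f=q&(P[...,2]>.0125)&(P[...,2]<.018)
    m=P[t];mr=(np.percentile(m,2,axis=0)+np.percentile(m,98,axis=0))/2
    print(s,"top mid",mr.round(4),"off",(mr[:2]-[x,y]).round(4),"ztop",np.median(m[:,2]).round(4),"foot z",np.median(P[f][:,2]).round(4),f.sum())
    for h in hulls("die",s,(x,y,w),.004): cv2.polylines(vis,[cv2.convexHull(np.round(proj(c,h)*16).astype(np.int32))],1,(0,0,255),1,shift=4)
for n,px in(("loupe",(499,201)),("tube",(416,288))):
    for A in(P0,P):
        a=A[px[1]-15:px[1]+15,px[0]-15:px[0]+15].reshape(-1,3);a=a[(a[:,2]>.02)&(a[:,2]<.06)];print(n,a.mean(0).round(4))
cv2.imwrite("pics/f.png",cv2.resize(vis[130:330,120:540],None,fx=1.9,fy=1.9,interpolation=cv2.INTER_CUBIC))
im2,_=imaging.get_image("scene");cv2.imwrite("pics/fs.png",im2)
```

```text
round top mid [0.4318 0.3134 0.062 ] off [ 0.001  -0.0007] ztop 0.0633 foot z 0.0143 526
square top mid [0.6288 0.0024 0.062 ] off [0.0012 0.0019] ztop 0.0632 foot z 0.0143 571
oblong top mid [0.6157 0.1591 0.0627] off [0.0011 0.0005] ztop 0.0635 foot z 0.0143 587
cross top mid [0.63   0.3249 0.0624] off [ 0.0005 -0.0003] ztop 0.0634 foot z 0.0144 496
loupe [ 0.6139 -0.309   0.0298]
loupe [ 0.6139 -0.3089  0.0296]
tube [ 0.4484 -0.1546  0.0417]
tube [ 0.4483 -0.1545  0.0419]
```

View pics/f.png

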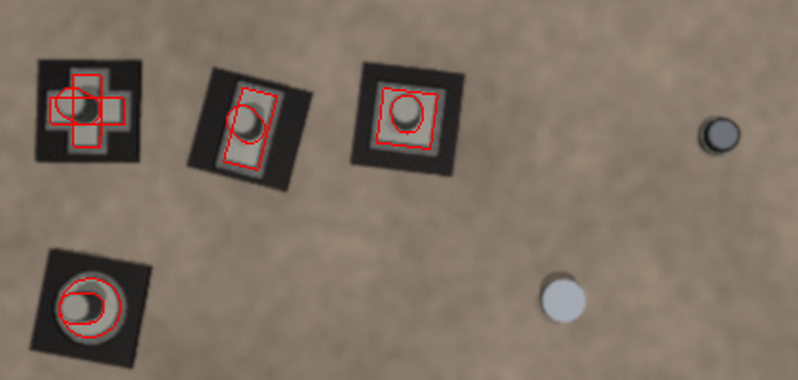

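View pics/fs.png

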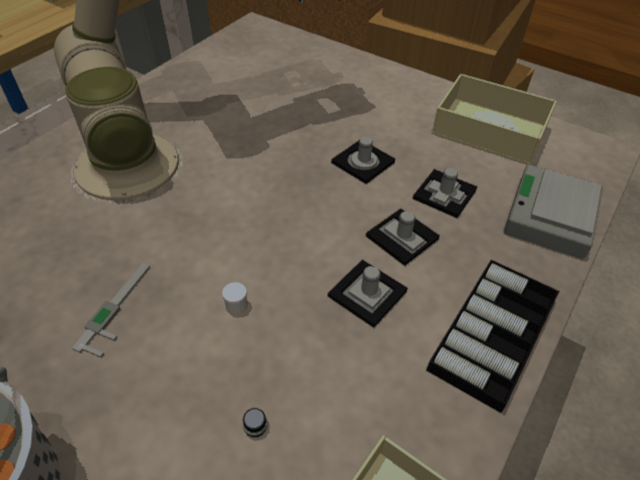

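All four dies sit upright in their own recesses: tops at about 63–64 mm, feet at 14 mm, and off-centre by 2 mm or so at most. The magnifier and tube have not moved.

```bash
python3 -c "
from rig import close_job
print(close_job())"
```

```text
the job is handed in; nothing more can be done
None
```

All four dies (cross, round, square, oblong) are in the blocks with their own outlines. I set each one down until the wrist force showed contact, then let go. The job was handed in at about 27 s on the robot's clock.

Last checks, from the top and scene cameras with the arm moved clear:
- **Position:** die axes are within about 2.5 mm of the block centres; the limit is 14 mm.
- **Seating:** shank tops read about 63–64 mm and foot tops about 14 mm above the table, which matches feet flat on the recess floors.
- **Bystanders:** the magnifier and the tube measured within 0.2 mm of where they stood at the start.

No final check failed. During the work, the wrist camera placed the shanks up to about 3 mm from the top camera's fit, so I gripped between the two readings. In the first top picture the networks mislabelled the magnifier as the square die in one mask, and could not pinpoint the magnifier. I relied on outline fits and depth readings instead.

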